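# Pack the mending caddy

## Task

Pack the wooden caddy for a mending job: stand the jar of white paste in the large round recess, the spool of cream thread in the small round recess, the grey smoothing stone in the oblong recess and the teal-lidded box in the square recess, each upright and sitting flat on the floor of its recess. The jar of reddish-brown pigment and the spool of dark brown thread are not wanted: leave them standing where they are.

Things in the scene. Friction and masses are not known exactly. Their poses are not given: they have to be found in the camera images.
- paste_jar: round glass jar with white paste and a white lid, 62 mm diameter, 62 mm tall, 0.16 kg, closed, standing on the bench. Origin: centre of its underside; z up
- cream_spool: wooden spool wound with cream (undyed) thread, 33 mm diameter, 40 mm tall, 30 g, standing on end on the bench. Origin: centre of its underside; z up
- stone: grey smoothing stone, a plain block 31 mm (x) by 68 mm (y) by 24 mm high, 80 g, lying flat on the bench. Origin: centre of its underside; x across its width, y along its length, z up
- teal_case: small clear plastic box with a teal lid that stays shut, 61 mm (x) by 58 mm (y) by 49 mm high, 35 g; its clear walls below the lid are 56 mm apart outside, along y. Origin: centre of its underside; z up
- pigment_jar: look-alike that stays: round glass jar with reddish-brown pigment and a grey lid, 56 mm diameter, 54 mm tall, standing on the bench. Origin: centre of its underside; z up
- brown_spool: look-alike that stays: wooden spool wound with dark brown thread, 33 mm diameter, 40 mm tall, standing on end on the bench. Origin: centre of its underside; z up
- well_jar: white insert, 96x96x12 mm, one of four set 2 by 2 at 98 mm, in any order, in the fixed wooden caddy (212 mm square, rim 26 mm above the bench), with a blue-lined recess 7 mm deep: large round, 80 mm diameter, for the paste jar. Origin: centre of its underside, 6 mm over the bench, below the recess centre; floor 5 mm, mouth 12 mm above it; z up, x, y along the sides
- well_spool: white insert, 96x96x12 mm, one of four set 2 by 2 at 98 mm, in any order, in the fixed wooden caddy (212 mm square, rim 26 mm above the bench), with a blue-lined recess 7 mm deep: small round, 52 mm diameter, for the thread spool. Origin: centre of its underside, 6 mm over the bench, below the recess centre; floor 5 mm, mouth 12 mm above it; z up, x, y along the sides
- well_stone: white insert, 96x96x12 mm, one of four set 2 by 2 at 98 mm, in any order, in the fixed wooden caddy (212 mm square, rim 26 mm above the bench), with a blue-lined recess 7 mm deep: oblong, 50 mm along x by 86 mm along y, for the smoothing stone. Origin: centre of its underside, 6 mm over the bench, below the recess centre; floor 5 mm, mouth 12 mm above it; z up, x, y along the sides
- well_box: white insert, 96x96x12 mm, one of four set 2 by 2 at 98 mm, in any order, in the fixed wooden caddy (212 mm square, rim 26 mm above the bench), with a blue-lined recess 7 mm deep: large square, 80 by 80 mm, for the teal-lidded box. Origin: centre of its underside, 6 mm over the bench, below the recess centre; floor 5 mm, mouth 12 mm above it; z up, x, y along the sides
There are look-alikes about, which are no part of the job. What is shaped like the stone but red is not meant.

How it is judged:
By the outcome, as a careful person would: the job done as asked, in the order asked, and still so for the second after the job is handed in, with the robot touching nothing.
It also fails if it takes over 106 s, if anything falls off the work surface, if the arm or the gripper's body presses on something with over 40 N, if the wrist force passes 120 N, or if a joint passes its speed limit or range.

## Robot

A 6-joint arm with a two-finger parallel gripper is mounted at the origin on the work surface; the furniture and walls round the work are solid. World frame = base frame: x ahead of the robot, y to its left, z up, the work surface at z = 0. Lengths are in mm, angles in rad, forces in N, time in s.
With the tool pointing down it reaches from about 300 to 825 mm from the base axis. Payload 5.4 kg.
Tool frame: the origin (TCP) lies midway between the tips of the shut fingers; the grasp point (between the pads) lies 19 mm behind it (env.grip_point_offset is the distance from the TCP to the grasp point, in mm); z points along the fingers, y is the line along which they close (so a half turn about z gives the same grasp; the last joint's range is limited). The gripper opens to 92 mm and grips with 3 to 60 N. Pads are 20 mm wide; open, the fingers measure 128 mm over their backs; the gripper's body (75 mm by 189 mm) begins 69 mm behind the grasp point.
Start: joints at [1.098, 0.158, 1.597, -0, 1.386, -0.21], TCP at [149.387, 555.238, 214.601] pointing down, gripper open.
Joint ranges: [-2.91, 2.91], [-0.94, 2.29], [0.18, 2.7], [-1.29, 4.43], [0.17, 2.64], [-3, 3]. Speed limits (rad/s): [2.57, 2.57, 3.14, 3.14, 3.14, 3.14].

## Interface

Orientations are given as a 3x3 rotation matrix whose columns are the frame's x, y, z axes.
In Python, from station import env gives the robot as it stands.
- The arm moves only by the tool step_arm, never from a script. Its argument "targets" is a list of rows, each a list of 7 numbers: the shift along the world's x, y, z in mm, then the turn, a rotation vector about the world's x, y, z in degrees, then the opening, from 0 (shut) to 1 (fully open). In form: [[x, y, z, wx, wy, wz, jaw], ...]. A call has 1 to 10 rows; each row is the pose to reach, as a shift and turn from the pose commanded when the call began; what a row does not reach only later rows make up. A row lasts 1/8 s, in which the tool goes at most 62.5 mm and 10.7 degrees, less where a joint would pass 70% of its speed; a pose out of reach is approached as far as the arm can. A call with a gripper value outside its range is refused whole. The fingers move at their own pace and stop on an object; "squeeze" is the grip in N (left out, the last holds). Time passes only in rows, so rows that repeat a pose let the fingers close. It gives the time, the measured TCP pose, the force, the opening and the grip force at its end, in the units of the state.
- env.read_state(): the state, without advancing time (a new reading comes with each control period).
- env.camera(name): name is "scene" or "top" or "wrist"; returns a dict with "pixels" (400x640x3 uint8, red, green, blue), "fx", "fy", "cx", "cy" (pixels), "distortion" ([k1, k2, p1, p2, k3] as OpenCV has them; the pictures are not rectified), "rvec" (rotation vector, rad) and "tvec" (3), from world to camera coordinates, as OpenCV has them. Camera axes: x right, y down, z forward; pixel columns grow to the right and rows downward; lengths in mm; the calibration is good to about 2 mm. A picture is of the moment at which its call begins. There is no depth.
- env.finish_job(): hands the job in; it is judged then, once.
Trained networks look in a picture, given as the dict that the camera call returned (one of the last four; its "shot" number tells which), for a name from the list of things; names that differ only in an ending like _2 or _b are one class to them, and where a whole thing is asked for, a point or a joint stands for the part that bears it (a point fixed in the world has none). Each returns a list of dicts, best first, with "p" (0 to 1); they miss things now and then, are a little off and sometimes report something else, mostly with a low value. They report only what shows in the picture. A call takes as long as a camera call. They do not tell look-alikes from the thing itself.
- env.search_frame(query, picture): "at" ([column, row] in pixels, amid what is visible of it).
- env.regions_of(query, picture): "region" (400x640 bool, what is visible of it) and "at" ([column, row] in pixels, amid what is visible of it).
The state is a dict: "time": time; "joint_positions": joint angles; "qd": joint speeds; "tau": joint torques, N m; "ee_pos": TCP position; "tool_rot": TCP orientation; "ft_force": force on the tool from outside, world axes, zero at the start; "torque": the same for the moment, N m; "opening": finger opening in mm; "grip_force": force on a finger pad.
Only numpy, scipy, OpenCV 4.12 (cv2) and the standard library are available. Lean on these libraries where they do the work, as an engineer would, in place of code of your own. Each camera call takes 0.05 s, during which the arm holds its last target. There are 200 camera calls.

## Working session

There is one attempt and no reset: what is moved stays moved. The work goes in short steps, Python scripts to look and compute and a tool call to move; the robot and the scene stay as the last step left them, time stands still between calls to the robot, and variables do not carry over. Pictures are saved under pics/ and viewed, at most 14 in all, crops included, and the job is handed in when it is done.

Besides the shell and the picture viewer there is one more tool, called after "Emit:" by a JSON object that holds its "name" and its "arguments". step_arm: Moves the arm, as the interface text tells. Its arguments: {"type":"object","properties":{"targets":{"type":"array"},"squeeze":{"type":"number"}},"required":["targets"]}

```bash
ls; mkdir -p pics
cat > h.py <<'E'
import numpy as np, cv2
from station import env
def snap(name,fn=None):
    p=env.camera(name)
    if fn: cv2.imwrite('pics/'+fn,p['pixels'][:,:,::-1])
    return p
def KD(p): return np.array([[p['fx'],0,p['cx']],[0,p['fy'],p['cy']],[0,0,1.]]),np.array(p['distortion'],float)
def ray(p,uv):
    K,D=KD(p); R=cv2.Rodrigues(np.array(p['rvec'],float))[0]; t=np.array(p['tvec'],float).ravel()
    q=cv2.undistortPoints(np.array(uv,float).reshape(1,1,2),K,D).ravel()
    d=R.T@np.array([q[0],q[1],1]); return -R.T@t,d/np.linalg.norm(d)
def atz(p,uv,z):
    c,d=ray(p,uv); return c+d*(z-c[2])/d[2]
def tri(obs):
    A=np.zeros((3,3));b=np.zeros(3)
    for p,uv in obs:
        c,d=ray(p,uv);M=np.eye(3)-np.outer(d,d);A+=M;b+=M@c
    X=np.linalg.solve(A,b); return X
def proj(p,X):
    K,D=KD(p); return cv2.projectPoints(np.array(X,float).reshape(-1,1,3),np.array(p['rvec'],float),np.array(p['tvec'],float),K,D)[0].reshape(-1,2)
E
python3 - <<'E'
from h import *
np.set_printoptions(precision=1,suppress=True)
N=['paste_jar','cream_spool','stone','teal_case','pigment_jar','brown_spool','well_jar','well_spool','well_stone','well_box']
for c in ['top','scene']:
    p=snap(c,c+'0.png'); print(c,ray(p,[320,200]))
    for n in N:
        for r in env.search_frame(n,p)[:4]:
            if r['p']>.2: print(n,round(r['p'],2),np.array(r['at']),atz(p,r['at'],20))
E
```

```text
pics
top (array([ 353.7, -113.6, 1315.7]), array([ 0.1, -0. , -1. ]))
paste_jar 0.76 [371.2 194.9] [ 526.6 -266.4   20. ]
paste_jar 0.73 [330.3 187.8] [ 542.9 -155.9   20. ]
cream_spool 0.45 [333.2 151.1] [ 643.8 -161.7   20. ]
stone 0.67 [400.6 264.1] [ 343.2 -347.7   20. ]
stone 0.62 [375.6 154.3] [ 638.2 -277.1   20. ]
stone 0.52 [374.4 236.2] [ 415.8 -276.5   20. ]
teal_case 0.59 [338.8 234.6] [ 417.8 -181.4   20. ]
pigment_jar 0.62 [375.9 232.8] [ 425.  -280.4   20. ]
pigment_jar 0.55 [329.3 186.7] [ 545.8 -153.2   20. ]
brown_spool 0.45 [376.6 153.9] [ 639.4 -279.9   20. ]
well_jar 0.65 [272.1 159. ] [617.8   3.5  20. ]
well_spool 0.72 [240.9 202. ] [498.3  83.3  20. ]
well_stone 0.59 [237.7 166.4] [595.2  96.3  20. ]
well_box 0.75 [377.3 158.3] [ 627.3 -281.9   20. ]
well_box 0.74 [277.8 193.4] [524.1 -15.3  20. ]
scene (array([666.3, 395.9, 851.6]), array([-0.2, -0.5, -0.8]))
paste_jar 0.71 [272.4 149.6] [ 523.8 -290.2   20. ]
cream_spool 0.78 [237.4 206. ] [ 641.  -162.9   20. ]
stone 0.96 [311.9 145.2] [ 431.  -272.5   20. ]
stone 0.78 [338.5 116.4] [ 337.  -339.8   20. ]
teal_case 0.74 [274.4 271.8] [610.   13.1  20. ]
teal_case 0.65 [332.8 179.5] [ 419.7 -161.5   20. ]
pigment_jar 0.7 [287.5 192.6] [ 527.4 -160.8   20. ]
brown_spool 0.76 [227.9 164.8] [ 634.  -280.5   20. ]
well_jar 0.57 [273.1 270.6] [611.7   9.7  20. ]
well_spool 0.96 [334.9 285.4] [506.5  80.3  20. ]
well_stone 0.56 [275.2 151.8] [ 519.5 -281.6   20. ]
well_stone 0.28 [273.9 269. ] [609.2   6.9  20. ]
well_box 0.65 [313.2 251.2] [521.8  -4.8  20. ]
```

View pics/top0.png

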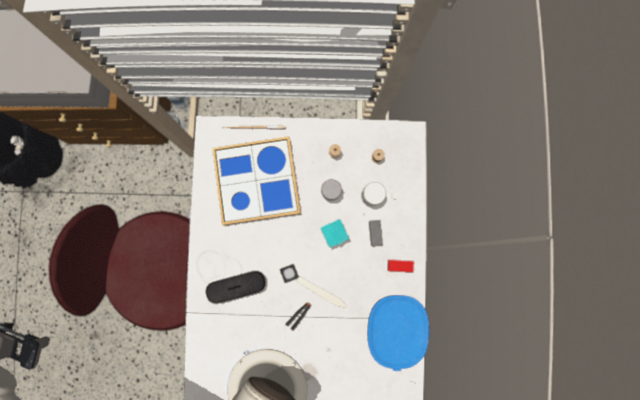

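View pics/scene0.png

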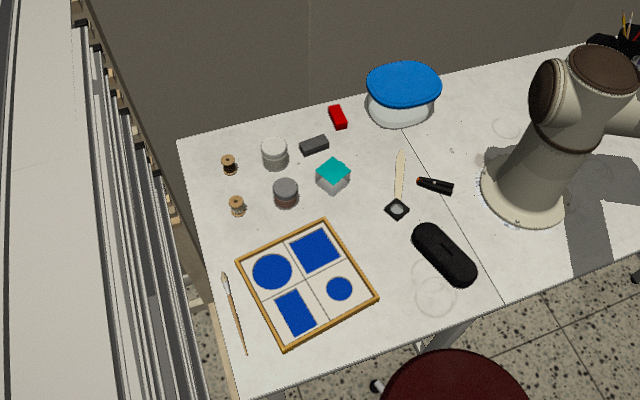

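Top view candidates:
- **Jars:** white-lidded (374,194) is the paste jar; grey-lidded (331,190) is the look-alike.
- **Spools:** (335,151) looks cream and (378,155) brown. A crop will confirm.
- **Stone:** grey (375,233); the red block (400,266) is not meant.
- **Box:** teal (335,234).
- **Caddy recesses:** oblong (236,166), large round (271,160), small round (240,201), square (277,195).

In the scene view the cream spool is at (237,206) and the dark one at (228,165).

```bash
cat > m.py <<'E'
from h import *
np.set_printoptions(precision=1,suppress=True)
s=env.read_state(); print(s['ee_pos'],s['tool_rot'],s['opening'],s['time'])
w=snap('wrist'); R=cv2.Rodrigues(np.array(w['rvec'],float))[0]; T=np.array(s['tool_rot'])
print('cam in tool',T.T@(ray(w,[320,200])[0]-np.array(s['ee_pos'])), T.T@R.T, w['fx'])
# blue recesses
for c in ['top','scene']:
    p=snap(c); h=cv2.cvtColor(p['pixels'],cv2.COLOR_RGB2HSV)
    m=cv2.inRange(h,(105,150,80),(125,255,255)); n,l,st,ce=cv2.connectedComponentsWithStats(m)
    for i in range(1,n):
        if st[i,4]>150:
            P=np.array([atz(p,q,12)[:2] for q in cv2.findNonZero((l==i).astype('uint8')).reshape(-1,2)]).astype('float32')
            print(c,ce[i],st[i,4],P.mean(0),cv2.minAreaRect(P))
    if c=='scene':
        cv2.imwrite('pics/crop0.png',cv2.resize(p['pixels'][100:225,200:370,::-1],None,fx=4.5,fy=4.5,interpolation=2))
E
python3 m.py
```

```text
[149.4 555.2 214.6] [[-1.   0.3  0. ]
 [ 0.3  1.   0. ]
 [ 0.   0.  -1. ]] 91.49852322391553 1.1
cam in tool [  80.1   -0.3 -170.8] [[-0.  -1.  -0.3]
 [ 1.  -0.   0. ]
 [-0.  -0.3  1. ]] 311.3884574782759
top [271.  159.8] 551 [617.1   7.2] ((616.715576171875, 7.133674621582031), (70.829833984375, 69.72335815429688), 46.45557403564453)
top [235.5 165.2] 450 [599.9 103.7] ((599.8380126953125, 103.88600158691406), (43.268680572509766, 79.52670288085938), 10.070771217346191)
top [276.  195.2] 723 [520.2 -10. ] ((520.3754272460938, -10.087772369384766), (73.03894805908203, 72.83448791503906), 10.23487377166748)
top [240.2 200.6] 217 [502.9  86.6] ((503.2271728515625, 87.13383483886719), (40.88587188720703, 43.71771240234375), 1.5041782855987549)
scene [314.2 250.4] 1203 [517.7  -9.9] ((517.3167724609375, -10.666683197021484), (76.40513610839844, 75.55572509765625), 9.717620849609375)
scene [271.8 271.6] 1033 [614.3   7.1] ((613.7463989257812, 6.445667266845703), (72.63058471679688, 76.69963836669922), 70.79322052001953)
scene [338.9 288.6] 441 [500.   86.2] ((499.5516662597656, 85.86865234375), (44.458255767822266, 47.660221099853516), 70.46814727783203)
scene [295.2 312.8] 1030 [596.9 104.5] ((597.059326171875, 103.46382141113281), (47.926544189453125, 83.63079071044922), 10.678924560546875)
```

View pics/crop0.png

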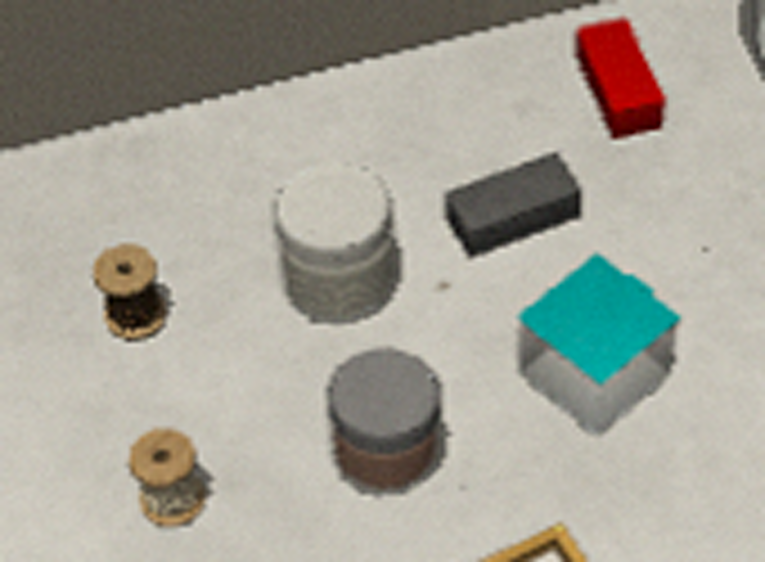

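The crop confirms it: the cream spool is the lower-left one, the dark spool is above it, the white jar, grey stone and teal box are as listed, and the grey-lidded jar holds brown pigment. The caddy yaw is about 10° and its 98 mm pitch checks out. Next I'll move the wrist camera over the bench.

Emit:
{"name": "step_arm", "arguments": {"targets": [[330,-555,60,0,0,0,1],[330,-555,60,0,0,0,1],[330,-555,60,0,0,0,1],[330,-555,60,0,0,0,1],[330,-555,60,0,0,0,1],[330,-555,60,0,0,0,1],[330,-555,60,0,0,0,1],[330,-555,60,0,0,0,1],[330,-555,60,0,0,0,1],[330,-555,60,0,0,0,1]], "squeeze": 20}}

```text
time: 2.5
ee_pos: [468.3, 18.3, 272.9]
tool_rot: [[-0.966, 0.26, 0.001], [0.26, 0.966, 0.0], [-0.001, 0.0, -1.0]]
ft_force: [0.6, 0.8, 0.3]
opening: 92.3
grip_force: 0.0
```

```bash
cat > look.py <<'E'
import sys,pickle
from h import *
np.set_printoptions(precision=1,suppress=True)
tag=sys.argv[1]; p=snap('wrist','w'+tag+'.png'); out={'p':p}
h=cv2.cvtColor(p['pixels'],cv2.COLOR_RGB2HSV)
m=cv2.inRange(h,(105,150,60),(125,255,255)); n,l,st,ce=cv2.connectedComponentsWithStats(m)
for i in range(1,n):
    if st[i,4]>300:
        P=np.array([atz(p,q,12)[:2] for q in cv2.findNonZero((l==i).astype('uint8')).reshape(-1,2)]).astype('float32')
        print('blue',ce[i],st[i,4],P.mean(0),cv2.minAreaRect(P))
for nme in ['paste_jar','cream_spool','stone','teal_case']:
    out[nme]=[r for r in env.regions_of(nme,p)[:4] if r['p']>.15]
    for r in out[nme]: print(nme,round(r['p'],2),np.array(r['at']),r['region'].sum(),atz(p,r['at'],20))
pickle.dump(out,open(tag+'.pkl','wb'))
E
python3 look.py A
```

```text
blue [311.5 201.3] 2489 [517.3  -9.7] ((518.0001831054688, -10.053802490234375), (74.43439483642578, 74.6789321899414), 10.22655963897705)
blue [397.  231.4] 1107 [595.9 100.9] ((598.480712890625, 104.0168228149414), (42.22908020019531, 80.90061950683594), 10.110762596130371)
blue [339.3 257.2] 1600 [614.9   7.3] ((615.87939453125, 6.6587982177734375), (73.88319396972656, 69.77271270751953), 74.86900329589844)
paste_jar 0.75 [142.4 255.8] 2378 [ 531.2 -277.9   20. ]
cream_spool 0.75 [239.3 301.6] 600 [ 644.8 -163.4   20. ]
stone 0.94 [112.6 191.1] 1572 [ 426.8 -276.3   20. ]
stone 0.81 [ 41.1 144.7] 1505 [ 341.5 -341.7   20. ]
stone 0.38 [239.4 303.7] 549 [ 648.4 -164.6   20. ]
teal_case 0.64 [178.4 167. ] 2656 [ 419.  -172.9   20. ]
```

Emit:
{"name": "step_arm", "arguments": {"targets": [[-8,-218,0,0,0,0,1],[-8,-218,0,0,0,0,1],[-8,-218,0,0,0,0,1],[-8,-218,0,0,0,0,1],[-8,-218,0,0,0,0,1],[-8,-218,0,0,0,0,1],[-8,-218,0,0,0,0,1]]}}

```text
time: 3.62
ee_pos: [459.7, -195.9, 272.5]
tool_rot: [[-0.966, 0.257, 0.0], [0.257, 0.966, 0.0], [-0.0, 0.0, -1.0]]
ft_force: [-0.6, -1.5, 0.0]
opening: 92.0
grip_force: 0.0
```

```bash
python3 look.py B
```

```text
blue [524.4 145.5] 371 [506.2  82.2] ((504.6942443847656, 81.96640014648438), (40.76232147216797, 29.924072265625), 23.95559310913086)
blue [461.  170.8] 2485 [519.5  -7.7] ((518.5985107421875, -9.20306396484375), (73.24808502197266, 73.97187042236328), 10.317365646362305)
blue [545.5 202.6] 1418 [598.2 105.6] ((598.525390625, 105.65318298339844), (41.376609802246094, 78.68074798583984), 9.915409088134766)
blue [480.3 228.9] 1731 [615.1   8.5] ((615.7696533203125, 8.261096954345703), (72.4111099243164, 70.77310180664062), 75.04686737060547)
paste_jar 0.93 [284.3 227.9] 1998 [ 534.9 -271.9   20. ]
paste_jar 0.26 [480.5 228.2] 3995 [609.5   5.5  20. ]
cream_spool 0.96 [373.9 276. ] 586 [ 646.3 -162.2   20. ]
stone 0.82 [184.7 106.2] 1482 [ 337.8 -348.2   20. ]
stone 0.7 [255.9 158.7] 1285 [ 427.5 -280.    20. ]
stone 0.23 [371.9 273.8] 541 [ 641.8 -164.3   20. ]
teal_case 0.89 [334.2 131.5] 2198 [ 419.7 -167.5   20. ]
teal_case 0.58 [479.1 226.5] 4017 [606.3   3.8  20. ]
```

View pics/wB.png

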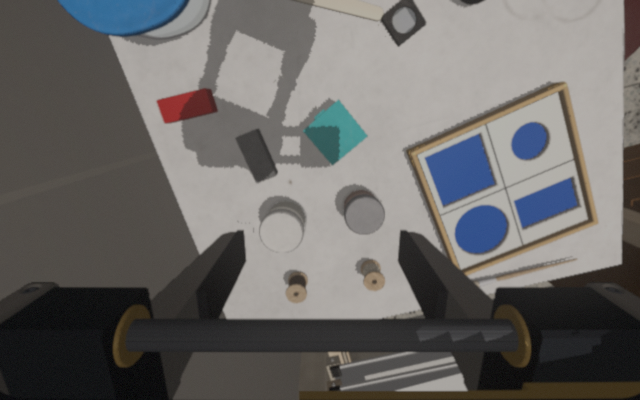

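View pics/wA.png

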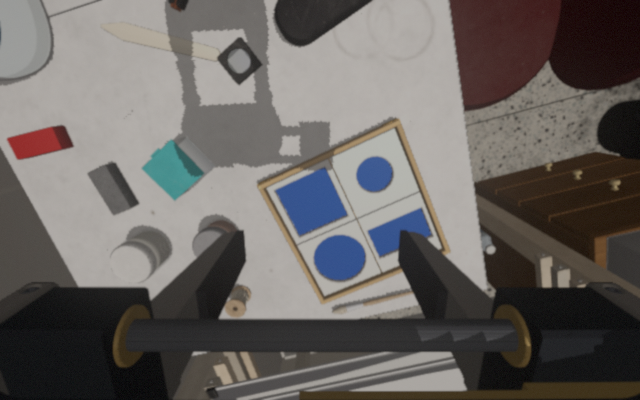

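B shows the paste jar at (283,230), pigment jar (364,212), cream spool (373,276), brown spool (297,288), stone (256,158), red block (187,106) and teal box (336,132). The recesses agree with a caddy centre of (558.3, 47.2) and yaw 10.1°. Next I'll fit the object poses to silhouettes in both views.

```bash
cat > fit.py <<'E'
import pickle
from h import *
from scipy.optimize import minimize
np.set_printoptions(precision=2,suppress=True)
V=[pickle.load(open(t+'.pkl','rb')) for t in 'AB']
seed={'paste_jar':(530,-273),'cream_spool':(643,-163),'stone':(425,-277),'teal_case':(418,-172)}
a=np.linspace(0,2*np.pi,40,endpoint=False); circ=np.c_[np.cos(a),np.sin(a)]; sq=np.array([[1,1],[-1,1],[-1,-1],[1,-1]])
S={'paste_jar':(circ*31,62),'cream_spool':(circ*16.5,40),'stone':(sq*[15.5,34],24),'teal_case':(sq*[30.5,29],49)}
def hull(p,n,q):
    b,h=S[n]; c,s=np.cos(q[3]),np.sin(q[3]); xy=b@np.array([[c,s],[-s,c]])+q[:2]
    X=np.vstack([np.c_[xy,np.full(len(xy),q[2])],np.c_[xy,np.full(len(xy),q[2]+h)]])
    P=cv2.convexHull(proj(p,X).astype('float32')); m=np.zeros((1600,2560),'uint8')
    cv2.fillPoly(m,[np.round((P+.5)*4).astype(int)],1); return cv2.resize(m.astype('float32'),(640,400),interpolation=cv2.INTER_AREA)
for n,s0 in seed.items():
    R=[]
    for v in V:
        r=min(v[n],key=lambda r:np.linalg.norm(atz(v['p'],r['at'],20)[:2]-s0)); R.append((v['p'],r['region'].astype('float32')))
    def cost(u):
        q=[s0[0]+u[0],s0[1]+u[1],u[2],u[3]/30]; return sum(1-np.minimum(m,hull(p,n,q)).sum()/np.maximum(m,hull(p,n,q)).sum() for p,m in R)/2+1e-4*u[2]**2*.1
    best=None
    for y0 in ([0] if n in('paste_jar','cream_spool') else [0,8,16,24,-8,-16]):
        sim=np.array([[0,0,0,y0]]+[[0,0,0,y0]+d for d in np.diag([8,8,8,8.])])
        o=minimize(cost,[0,0,0,y0],method='Nelder-Mead',options=dict(initial_simplex=sim,maxfev=160))
        if best is None or o.fun<best.fun: best=o
    u=best.x; print(n,'xy',u[0]+s0[0],u[1]+s0[1],'zbottom',u[2],'yaw deg',np.degrees(u[3]/30),'1-IoU',best.fun)
print('caddy check', [atz(v['p'],proj(v['p'],[558.3,47.2,18])[0],18) for v in V][0])
E
python3 fit.py
```

```text
paste_jar xy 525.51852819259 -268.82688828934346 zbottom -4.054349315106163 yaw deg 5.449632585055185 1-IoU 0.08132915476258916
cream_spool xy 643.9283329648681 -164.91105931335463 zbottom -1.7991128323278103 yaw deg 22.762085292609644 1-IoU 0.09199753678435778
stone xy 424.70693387171764 -279.35449419178883 zbottom -0.9951605153104994 yaw deg 96.41701021291 1-IoU 0.047323683037026366
teal_case xy 418.64944556103063 -168.58079850553838 zbottom -0.539894495577478 yaw deg 25.63052044972767 1-IoU 0.07522871513646616
caddy check [558.3  47.2  18. ]
```

Emit:
{"name": "step_arm", "arguments": {"targets": [[66,-71,-160,0,0,0,1],[66,-71,-160,0,0,0,1],[66,-71,-160,0,0,0,1],[66,-71,-160,0,0,0,1],[66,-71,-160,0,0,0,1],[66,-71,-160,0,0,0,1]]}}

```text
time: 4.62
ee_pos: [526.8, -269.3, 115.8]
tool_rot: [[-0.966, 0.259, 0.004], [0.259, 0.966, -0.003], [-0.005, -0.002, -1.0]]
ft_force: [-0.4, 0.4, 0.2]
opening: 91.7
grip_force: 0.0
```

Emit:
{"name": "step_arm", "arguments": {"targets": [[-1,0,-50,0,0,0,1],[-1,0,-92,0,0,0,1],[-1,0,-92,0,0,0,1],[-1,0,-92,0,0,0,1],[-1,0,-92,0,0,0,0.5],[-1,0,-92,0,0,0,0.5],[-1,0,-92,0,0,0,0.5],[-1,0,-92,0,0,0,0.5]], "squeeze": 20}}

```text
time: 5.62
ee_pos: [524.7, -268.6, 21.0]
tool_rot: [[-0.966, 0.26, 0.001], [0.26, 0.966, 0.0], [-0.0, 0.0, -1.0]]
ft_force: [-0.6, 0.9, 3.8]
opening: 59.6
grip_force: 20.0
```

Emit:
{"name": "step_arm", "arguments": {"targets": [[0,0,45,0,0,0,0.5],[0,0,90,0,0,0,0.5],[20,50,90,0,0,0,0.5],[40,100,90,0,0,0,0.5],[55,155,90,0,0,0,0.5],[70,210,90,0,0,0,0.5],[90,260,90,0,0,0,0.5],[91,276,90,0,0,0,0.5],[91,276,70,0,0,0,0.5],[91,276,70,0,0,0,0.5]]}}

```text
time: 6.88
ee_pos: [612.8, 6.2, 87.0]
tool_rot: [[-0.965, 0.261, -0.006], [0.261, 0.965, 0.0], [0.006, -0.001, -1.0]]
ft_force: [0.9, 0.4, -1.1]
opening: 59.4
grip_force: 20.0
```

Emit:
{"name": "step_arm", "arguments": {"targets": [[0,0,-25,0,0,0,0.5],[0,0,-50,0,0,0,0.5],[0,0,-50,0,0,0,0.5],[0,0,-50,0,0,0,0.5]]}}

```text
time: 7.38
ee_pos: [615.9, 6.3, 41.3]
tool_rot: [[-0.965, 0.261, 0.001], [0.261, 0.965, -0.0], [-0.001, -0.0, -1.0]]
ft_force: [0.6, 0.1, -0.8]
opening: 59.3
grip_force: 20.0
```

Emit:
{"name": "step_arm", "arguments": {"targets": [[0,1,-5,0,0,0,0.5],[0,1,-8,0,0,0,0.5],[0,1,-9,0,0,0,0.5],[0,1,-9,0,0,0,0.5]]}}

```text
time: 7.88
ee_pos: [615.6, 8.3, 32.0]
tool_rot: [[-0.966, 0.26, 0.0], [0.26, 0.966, -0.0], [-0.0, -0.0, -1.0]]
ft_force: [-2.2, -0.2, 3.4]
opening: 59.7
grip_force: 20.0
```

Emit:
{"name": "step_arm", "arguments": {"targets": [[0,0,0,0,0,0,0.8],[0,0,0,0,0,0,0.8],[0,0,0,0,0,0,0.8],[0,0,50,0,0,0,0.8],[0,0,75,0,0,0,0.8],[10,-55,75,0,0,0,0.8],[20,-115,75,0,0,0,0.7],[28,-173,70,0,0,0,0.7],[28,-173,60,0,0,0,0.7],[28,-173,60,0,0,0,0.7]]}}

```text
time: 9.12
ee_pos: [642.4, -163.8, 89.9]
tool_rot: [[-0.966, 0.26, -0.003], [0.26, 0.966, 0.002], [0.003, 0.001, -1.0]]
ft_force: [0.2, -0.2, 0.2]
opening: 64.6
grip_force: 0.0
```

Run:
```python
from h import *
p=snap('wrist'); a=p['pixels'][:,:,::-1]
q=snap('scene')['pixels'][:,:,::-1]
cv2.imwrite('pics/c1.png',np.hstack([cv2.resize(a,(400,250)),cv2.resize(q[120:320,180:400],(275,250))]))
s=env.read_state(); print(s['ee_pos'],s['ft_force'],s['opening'])
for r in env.search_frame('cream_spool',p)[:2]: print(r['p'],r['at'],atz(p,r['at'],25))
```

```text
[ 643.19500981 -163.01309098   91.14054242] [0.70785301 0.18925701 0.60582362] 64.19629849213595
0.89 [322.1, 211.9] [ 644.2790605  -163.75924007   25.        ]
```

View pics/c1.png

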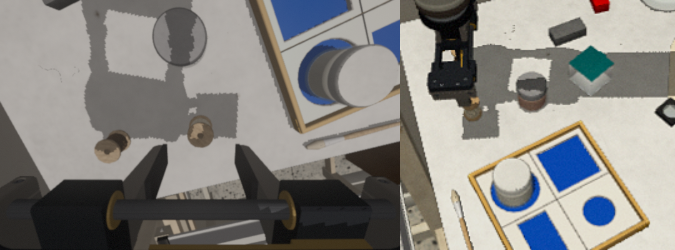

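The jar stands in its round recess, and the cream spool sits between the fingers at (322,212). Descending.

Emit:
{"name": "step_arm", "arguments": {"targets": [[1,-1,-50,0,0,0,0.7],[1,-1,-79,0,0,0,0.7],[1,-1,-79,0,0,0,0.7],[1,-1,-79,0,0,0,0.7],[1,-1,-79,0,0,0,0.2],[1,-1,-79,0,0,0,0.2],[1,-1,-79,0,0,0,0.2],[1,-1,-79,0,0,0,0.2]], "squeeze": 12}}

```text
time: 10.28
ee_pos: [644.7, -165.8, 12.9]
tool_rot: [[-0.966, 0.26, 0.0], [0.26, 0.966, -0.0], [-0.001, -0.0, -1.0]]
ft_force: [-0.3, -0.3, 2.0]
opening: 32.0
grip_force: 12.0
```

Emit:
{"name": "step_arm", "arguments": {"targets": [[0,0,50,0,0,0,0.2],[0,0,90,0,0,0,0.2],[-25,45,95,0,0,0,0.2],[-50,90,95,0,0,0,0.2],[-75,135,95,0,0,0,0.2],[-100,180,95,0,0,0,0.2],[-125,225,95,0,0,0,0.2],[-143,253,95,0,0,0,0.2],[-143,253,50,0,0,0,0.2],[-143,253,30,0,0,0,0.2]]}}

```text
time: 11.52
ee_pos: [499.7, 87.9, 40.5]
tool_rot: [[-0.966, 0.259, -0.003], [0.259, 0.966, 0.0], [0.003, -0.001, -1.0]]
ft_force: [-0.6, 0.1, -0.2]
opening: 31.8
grip_force: 12.0
```

Emit:
{"name": "step_arm", "arguments": {"targets": [[0,0,0,0,0,0,0.2],[0,0,0,0,0,0,0.2]]}}

```text
time: 11.78
ee_pos: [502.3, 87.2, 43.5]
tool_rot: [[-0.966, 0.26, 0.002], [0.26, 0.966, -0.0], [-0.002, 0.0, -1.0]]
ft_force: [0.5, 0.5, -0.2]
opening: 32.2
grip_force: 12.0
```

Emit:
{"name": "step_arm", "arguments": {"targets": [[-1,0,-10,0,0,0,0.2],[-1,0,-17,0,0,0,0.2],[-1,0,-19,0,0,0,0.2],[-1,0,-19,0,0,0,0.2],[-1,0,-19,0,0,0,0.2]]}}

```text
time: 12.4
ee_pos: [500.2, 87.3, 23.8]
tool_rot: [[-0.966, 0.26, -0.001], [0.26, 0.966, -0.0], [0.001, -0.0, -1.0]]
ft_force: [-3.9, -0.7, 5.1]
opening: 31.9
grip_force: 12.0
```

Emit:
{"name": "step_arm", "arguments": {"targets": [[0,0,0,0,0,0,0.5],[0,0,0,0,0,0,0.5],[0,0,40,0,0,0,0.5],[0,0,85,0,0,0,0.5],[-10,-55,95,0,0,7,0.5],[-20,-110,95,0,0,14,0.5],[-30,-165,95,0,0,21,0.5],[-45,-220,95,0,0,21,0.5],[-60,-275,95,0,0,21,0.6],[-70,-330,95,0,0,21,0.6]]}}

```text
time: 13.65
ee_pos: [429.7, -244.4, 118.5]
tool_rot: [[-0.995, -0.103, 0.0], [-0.103, 0.995, -0.0], [-0.0, -0.0, -1.0]]
ft_force: [0.7, -0.2, -0.0]
opening: 55.1
grip_force: 0.0
```

Emit:
{"name": "step_arm", "arguments": {"targets": [[-6,-36,-10,0,0,0,0.6],[-6,-36,-30,0,0,0,0.6],[-6,-36,-30,0,0,0,0.6],[-6,-36,-30,0,0,0,0.6]]}}

```text
time: 14.15
ee_pos: [424.7, -278.5, 88.9]
tool_rot: [[-0.995, -0.104, 0.0], [-0.104, 0.995, -0.0], [-0.0, -0.0, -1.0]]
ft_force: [0.5, 0.6, 0.1]
opening: 55.0
grip_force: 0.0
```

Run:
```python
from h import *
p=snap('wrist'); a=p['pixels'][:,:,::-1]
q=snap('scene')['pixels'][:,:,::-1]
cv2.imwrite('pics/c2.png',np.hstack([a,cv2.resize(q[200:360,220:400],(450,400))])[:, :])
i=cv2.imread('pics/c2.png'); cv2.imwrite('pics/c2.png',cv2.resize(i,(800,293)))
s=env.read_state(); print(s['ee_pos'],s['tool_rot'],s['opening'])
for r in env.regions_of('stone',p)[:2]:
    g=cv2.findNonZero(r['region'].astype('uint8')).reshape(-1,2)
    print(r['p'],r['at'],atz(p,r['at'],20),cv2.minAreaRect(np.array([atz(p,u,20)[:2] for u in g],'float32')))
```

```text
[ 425.06134524 -278.67016528   89.31991297] [[-9.94535167e-01 -1.04396730e-01  1.06030874e-03]
 [-1.04397892e-01  9.94534995e-01 -1.10676758e-03]
 [-9.38971233e-04 -1.21141328e-03 -9.99998825e-01]] 55.13499933914141
0.69 [241.3, 86.1] [ 338.01861604 -346.34502415   20.        ] ((337.7731628417969, -347.287109375), (70.91142272949219, 32.45576858520508), 89.02295684814453)
0.62 [321.5, 206.3] [ 423.38475131 -278.81504878   20.        ] ((423.81256103515625, -279.2530212402344), (71.95043182373047, 30.975263595581055), 6.917689800262451)
```

View pics/c2.png

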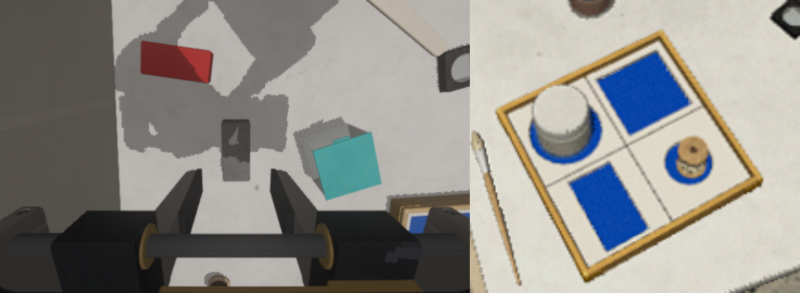

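The jar and spool stand in their recesses, and the stone is centred between the fingers and aligned with them. Descending to grasp it.

Emit:
{"name": "step_arm", "arguments": {"targets": [[-1,-1,-50,0,0,0,0.6],[-1,-1,-79,0,0,0,0.6],[-1,-1,-79,0,0,0,0.6],[-1,-1,-80,0,0,0,0.6],[-1,-1,-80,0,0,0,0.2],[-1,-1,-80,0,0,0,0.2],[-1,-1,-80,0,0,0,0.2],[-1,-1,-80,0,0,0,0.2]], "squeeze": 20}}

```text
time: 15.3
ee_pos: [423.9, -280.0, 9.2]
tool_rot: [[-0.995, -0.104, 0.001], [-0.104, 0.995, -0.001], [-0.001, -0.001, -1.0]]
ft_force: [-1.3, 1.4, 6.5]
opening: 30.9
grip_force: 20.0
```

Emit:
{"name": "step_arm", "arguments": {"targets": [[0,0,50,0,0,0,0.2],[0,0,95,0,0,0,0.2],[20,45,105,0,0,-10,0.2],[40,90,105,0,0,-20,0.2],[60,135,105,0,0,-30,0.2],[80,180,105,0,0,-40,0.2],[100,225,105,0,0,-50,0.2],[120,270,105,0,0,-60,0.2],[140,315,105,0,0,-70,0.2],[160,355,105,0,0,-80,0.2]]}}

```text
time: 16.55
ee_pos: [583.6, 77.0, 113.0]
tool_rot: [[-0.27, 0.963, -0.001], [0.963, 0.27, -0.0], [0.0, -0.001, -1.0]]
ft_force: [0.4, -0.5, -0.6]
opening: 31.1
grip_force: 20.0
```

Emit:
{"name": "step_arm", "arguments": {"targets": [[14,29,0,0,0,-6,0.2],[14,29,-30,0,0,-6,0.2],[14,29,-60,0,0,-6,0.2],[14,29,-60,0,0,-6,0.2],[14,29,-60,0,0,-6,0.2]]}}

```text
time: 17.18
ee_pos: [598.1, 104.2, 54.4]
tool_rot: [[-0.172, 0.985, 0.001], [0.985, 0.172, -0.0], [-0.0, 0.001, -1.0]]
ft_force: [0.0, 0.7, -0.2]
opening: 31.0
grip_force: 20.0
```

Aligned at yaw 9.9°. The target TCP z is 20.2.

Emit:
{"name": "step_arm", "arguments": {"targets": [[0,0,-20,0,0,0,0.2],[0,0,-30,0,0,0,0.2],[0,0,-34,0,0,0,0.2],[0,0,-34,0,0,0,0.2],[0,0,-34,0,0,0,0.2]]}}

```text
time: 17.8
ee_pos: [596.7, 104.3, 20.1]
tool_rot: [[-0.173, 0.985, -0.002], [0.985, 0.173, -0.0], [0.0, -0.002, -1.0]]
ft_force: [-4.9, -0.4, 7.0]
opening: 30.5
grip_force: 20.0
```

Emit:
{"name": "step_arm", "arguments": {"targets": [[0,0,0,0,0,0,0.48],[0,0,0,0,0,0,0.48],[0,0,40,0,0,0,0.48],[0,0,90,0,0,0,0.48],[-30,-45,130,0,0,5,0.6],[-60,-90,140,0,0,10,0.8],[-95,-145,140,0,0,16,1],[-130,-195,140,0,0,16,1],[-155,-240,140,0,0,16,1],[-178,-273,140,0,0,16,1]]}}

```text
time: 19.05
ee_pos: [418.4, -170.4, 159.5]
tool_rot: [[-0.436, 0.9, 0.001], [0.9, 0.436, -0.001], [-0.001, 0.0, -1.0]]
ft_force: [1.0, -0.5, -0.6]
opening: 92.2
grip_force: 0.0
```

Run:
```python
from h import *
p=snap('wrist'); a=p['pixels'][:,:,::-1]
q=snap('scene')['pixels'][:,:,::-1]
s=env.read_state(); print(s['ee_pos'],s['tool_rot'])
h=cv2.cvtColor(p['pixels'],cv2.COLOR_RGB2HSV); m=cv2.inRange(h,(80,90,40),(97,255,255)); n,l,st,ce=cv2.connectedComponentsWithStats(m)
i=1+st[1:,4].argmax(); g=cv2.findNonZero((l==i).astype('uint8')).reshape(-1,2); print(st[i])
print(cv2.minAreaRect(np.array([atz(p,u,49)[:2] for u in g],'float32')))
x,y=ce[i].astype(int); c=a[max(0,y-80):y+80,max(0,x-100):x+100]
cv2.imwrite('pics/c3.png',np.hstack([cv2.resize(c,(500,400)),cv2.resize(q[200:360,220:400],(300,400))]))
```

```text
[ 418.01082309 -171.2385997   159.46785305] [[-4.33232144e-01  9.01282362e-01 -1.12037736e-04]
 [ 9.01281872e-01  4.33231771e-01 -1.10462783e-03]
 [-9.47043275e-04 -5.79537865e-04 -9.99999384e-01]]
[ 290  162   65   59 3568]
((418.0402526855469, -168.34629821777344), (59.83392333984375, 56.38624954223633), 25.866840362548828)
```

View pics/c3.png

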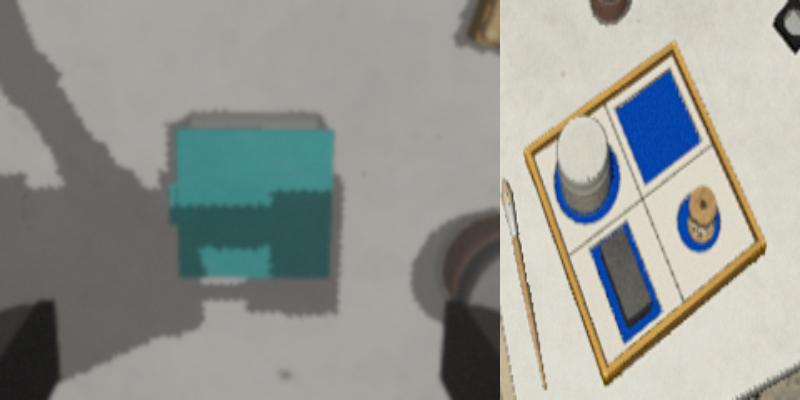

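The stone is in its recess. The lid measures 59.8 mm along 26° (with its tab) and 56.4 mm along 116°, so the case's y axis is at 116°. I'll turn -90° to grasp across it.

Emit:
{"name": "step_arm", "arguments": {"targets": [[0,3,0,0,0,-10,1],[0,3,0,0,0,-20,1],[0,3,0,0,0,-30,1],[0,3,0,0,0,-40,1],[0,3,0,0,0,-50,1],[0,3,-10,0,0,-60,1],[0,3,-30,0,0,-70,1],[0,3,-50,0,0,-80,1],[0,3,-70,0,0,-90,1],[0,3,-70,0,0,-90,1]]}}

```text
time: 20.4
ee_pos: [418.7, -164.1, 88.0]
tool_rot: [[0.898, 0.44, -0.003], [0.44, -0.898, 0.002], [-0.001, -0.003, -1.0]]
ft_force: [0.6, 0.2, 0.1]
opening: 91.9
grip_force: 0.0
```

Emit:
{"name": "step_arm", "arguments": {"targets": [[0,0,0,0,0,0,1],[0,0,0,0,0,0,1]]}}

```text
time: 20.65
ee_pos: [420.2, -166.0, 90.5]
tool_rot: [[0.898, 0.439, 0.002], [0.439, -0.898, -0.001], [0.001, 0.002, -1.0]]
ft_force: [0.1, -0.7, 0.1]
opening: 92.1
grip_force: 0.0
```

Emit:
{"name": "step_arm", "arguments": {"targets": [[-2,-2,-40,0,0,0,1],[-2,-2,-73,0,0,0,1],[-2,-2,-74,0,0,0,1],[-2,-2,-74,0,0,0,1],[-2,-2,-74,0,0,0,0.5],[-2,-2,-74,0,0,0,0.5],[-2,-2,-74,0,0,0,0.5],[-2,-2,-74,0,0,0,0.5]], "squeeze": 10}}

```text
time: 21.65
ee_pos: [417.6, -167.8, 15.7]
tool_rot: [[0.899, 0.438, 0.0], [0.438, -0.899, -0.0], [0.0, 0.0, -1.0]]
ft_force: [-0.1, -0.1, 1.9]
opening: 57.5
grip_force: 10.0
```

Emit:
{"name": "step_arm", "arguments": {"targets": [[0,0,20,0,0,0,0.5],[0,0,50,0,0,0,0.5],[15,25,70,0,0,-4,0.5],[40,65,70,0,0,-8,0.5],[65,105,70,0,0,-12,0.5],[90,140,70,0,0,-16,0.5],[101,158,70,0,0,-16,0.5],[101,158,50,0,0,-16,0.5],[101,158,35,0,0,-16,0.5],[101,158,35,0,0,-16,0.5]]}}

```text
time: 22.9
ee_pos: [516.9, -9.5, 48.8]
tool_rot: [[0.985, 0.172, -0.004], [0.172, -0.985, 0.001], [-0.003, -0.002, -1.0]]
ft_force: [-0.3, -0.6, -0.4]
opening: 57.1
grip_force: 10.0
```

Emit:
{"name": "step_arm", "arguments": {"targets": [[0,0,0,0,0,0,0.5],[0,0,-2,0,0,0,0.5]]}}

```text
time: 23.15
ee_pos: [519.2, -10.1, 49.3]
tool_rot: [[0.985, 0.172, 0.002], [0.172, -0.985, -0.0], [0.002, 0.001, -1.0]]
ft_force: [0.2, -0.5, -0.5]
opening: 57.7
grip_force: 10.0
```

Emit:
{"name": "step_arm", "arguments": {"targets": [[0,0,-12,0,0,0,0.5],[0,0,-19,0,0,0,0.5],[0,0,-22,0,0,0,0.5],[0,0,-22,0,0,0,0.5],[0,0,-22,0,0,0,0.5]]}}

```text
time: 23.78
ee_pos: [517.9, -9.4, 26.6]
tool_rot: [[0.985, 0.173, -0.002], [0.173, -0.985, 0.001], [-0.002, -0.001, -1.0]]
ft_force: [-4.0, 0.9, 4.7]
opening: 57.2
grip_force: 10.0
```

Contact felt. I'll release, rise and look.

Emit:
{"name": "step_arm", "arguments": {"targets": [[0,0,0,0,0,0,0.75],[0,0,0,0,0,0,0.75],[0,0,0,0,0,0,0.75],[0,0,40,0,0,0,0.75],[0,0,90,0,0,0,0.75],[-40,0,140,0,0,0,0.75],[-80,0,190,0,0,0,0.75],[-110,0,220,0,0,0,0.75],[-110,0,220,0,0,0,0.75],[-110,0,220,0,0,0,0.75]]}}

```text
time: 25.02
ee_pos: [408.5, -9.6, 245.7]
tool_rot: [[0.985, 0.173, -0.001], [0.173, -0.985, 0.0], [-0.0, -0.0, -1.0]]
ft_force: [0.4, 1.4, -0.3]
opening: 69.0
grip_force: 0.0
```

Run:
```python
from h import *
w=snap('wrist')['pixels'][:,:,::-1]; q=snap('scene')['pixels'][:,:,::-1]
cv2.imwrite('pics/c4.png',np.hstack([cv2.resize(w,(400,250)),cv2.resize(q[130:330,200:400],(400,400))[:250]]) if 0 else np.vstack([cv2.resize(w,(480,300)),cv2.resize(q[130:360,180:420][:150*230//230],(480,300))]))
```

```text
(no output)
```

View pics/c4.png

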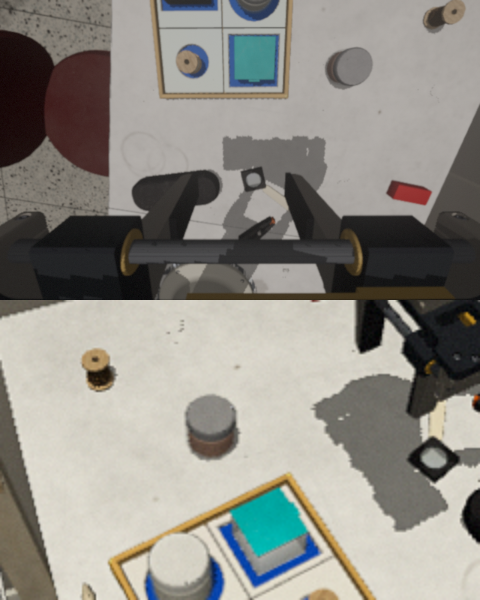

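The box sits in the square recess with blue showing around it, the other three are in place, and the pigment jar and brown spool haven't moved.

```bash
python3 -c "
from station import env
print(env.finish_job())"
```

```text
the job is handed in; nothing more can be done
None
```

The caddy is packed and handed in at about 25 s of the 106 s allowed: the paste jar, cream spool, stone and teal box each stand in their recess, and the pigment jar and brown spool were left untouched; the hand-in returned no verdict.

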